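# Return the teal card case to its gap in the packed file rack

### The arm

A 6-joint arm with a two-finger parallel gripper is mounted at the origin on the work surface. World frame = base frame: x ahead of the robot, y to its left, z up, the work surface at z = 0. Lengths are in mm, angles in rad, forces in N, time in s.
With the tool pointing down it reaches from about 350 to 875 mm from the base axis. Payload 4.2 kg.
Tool frame: the origin (TCP) lies between the finger pads; the fingertips stand 17 mm ahead of it and the grasp point (between the pads) lies 2 mm behind it; z points along the fingers, y is the line along which they close (so a half turn about z gives the same grasp; the last joint's range is limited). The gripper opens to 85 mm and grips with 20 to 120 N. Pads are 22 mm wide; open, the fingers measure 114 mm over their backs; the gripper's body (76 mm by 85 mm) begins 54 mm behind the grasp point. The pads swing forward as they close: fully open they stand 13 mm farther back than shut.
Start: joints at [-1.041, 0.385, 0.008, 0, -1.194, -0.259], TCP at [167.206, -602.197, 248.312] pointing down, gripper open.
Joint ranges: [-3.14, 3.14], [-1.21, 2.06], [-1.07, 1.41], [-3.16, 2.05], [-2.99, -0.16], [-3.1, 3.1]. Speed limits (rad/s): [2.79, 2.79, 3.14, 3.14, 3.14, 3.14].

### API

Orientations are given as a unit quaternion [x, y, z, w].
In Python, from bench import arm, camrig gives the robot as it stands (arm), with the cameras (camrig).
- The arm moves only by the shell command python3 jog.py [OPENING], which reads ROWS from standard input. ROWS is a JSON object whose key "rows" holds a list of rows, 1 to 10 of them, each of 6 numbers: dx, dy, dz in normalised numbers (1 is 500 mm), then a rotation vector rx, ry, rz in shares of 4 rad (1.0 is 4 rad); each row is the pose to reach, as a shift and turn from the pose commanded when the command began, along the tool's axes at that moment; what a row does not reach only later rows make up. A row lasts 1/10 s, in which the tool goes at most 50 mm and 0.15 rad, less where a joint would pass 70% of its speed; a pose out of reach is approached as far as the arm can. OPENING is the finger opening in mm, set as the command begins (- or left out keeps the last). The fingers move at their own pace and stop on an object; the grip force is fixed at half the most. Time passes only in rows, so rows that do not move let the fingers close. It prints the time, the measured TCP pose, the force, the opening and the grip force at its end. No shift or turn number may pass 1 either way. Input that does not fit is refused with a message, and nothing moves.
- arm.read_state(): the state, without advancing time (a new reading comes with each control period).
- camrig.get_image(name): name is "scene" or "top"; returns the picture (480x640x3 uint8, blue, green, red); there is no depth.
- camrig.get_calibration(name): a dict with "K" (3x3 intrinsics, pixels), "rvec" (rotation vector, rad) and "tvec" (3), from world to camera coordinates, as OpenCV has them. Camera axes: x right, y down, z forward; pixel columns grow to the right and rows downward; lengths in mm; the calibration is good to about 2 mm. A picture is of the moment at which its call begins. get_calibration takes no time and is no camera call.
- arm.job_done(): hands the job in; it is judged then, once.
The state is a dict: "clock": time; "joints": joint angles; "joint_vel": joint speeds; "joint_efforts": joint torques, N m; "position": TCP position; "ee_rot": TCP orientation; "contact_force": force on the tool from outside, world axes, zero at the start; "wrist_torque": the same for the moment, N m; "gripper_width": finger opening in mm; "grasp_force": force on a finger pad.
Only numpy, scipy, OpenCV 4.12 (cv2) and the standard library are available. Lean on these libraries where they do the work, as an engineer would, in place of code of your own. Each camera call takes 0.05 s, during which the arm holds its last target. There are 200 camera calls.

### The job

Take the teal card case out of the wooden returns stand and push it down into the gap in the grey file rack, between the binder with the blue mark and the binder with the yellow mark, so that it nudges them apart and stands fully home on the rack's floor, lined up with its neighbours. Keep both binders upright and in the rack.

Things in the scene. Friction and masses are not known exactly. Their poses are not given: they have to be found in the camera images.
- case_teal: Teal case (same-shaped orange twin not wanted), 0.3 kg. Body 150 (x) x 40 (y) x 110 mm high; its lower 45 mm taper in y to a 10 mm foot. Centred on top, a pull tab 70 (x) x 12 (y) x 45 mm high: grip it across y from above. Same either way round. Starts upright in one of two slots, 70 mm apart, of a wooden stand (floor 6 mm, slot walls 70 mm high). Origin: centre of the foot's underside, z up.
- tray: Fixed grey rack, base 160 (x) x 224 (y) x 6 mm, 85 mm high ends 212 mm apart; open in x and above. Four binders stand in a row along y; one gap of 27-31 mm between the blue- and yellow-marked ones, 8 to 16 mm spare at each end, so they slide apart when the case's taper is pushed down (up to 20 N). Origin: centre of the base's underside; floor 6 mm above it.
- binder_blue: Dark grey binder, white label and blue mark on top, on the +y side of the gap. 150 (x) x 40 (y) x 110 mm high, edges rounded 4 mm, 0.4 kg, loose, standing on the rack's floor. Origin: centre of its underside, z up. A plain binder of the same size stands beyond it.
- binder_yellow: The same kind of binder with a yellow mark, on the -y side of the gap. Same size and origin; another plain binder stands on its far side.

How it is judged (in metres and radians):
At the end, for the whole second after the job is handed in: The teal case stands between the blue- and yellow-marked binders, square to the rack within 10 degrees; all three are on the rack floor (within 8 mm), within 22 mm of its centre line front to back, upright within 10 degrees, released and at rest (z of case_teal in the frame of tray between 0 and 0.014 m and x of case_teal in the frame of tray between -0.022 and 0.022 m and y of binder_blue in the frame of tray between 0.022 and 0.075 m and y of binder_yellow in the frame of tray between -0.075 and -0.022 m and y of case_teal in the frame of tray between -0.03 and 0.03 m and x of binder_blue in the frame of tray between -0.022 and 0.022 m and x of binder_yellow in the frame of tray between -0.022 and 0.022 m and z of each of binder_blue, binder_yellow in the frame of tray below 0.014 m and angle between each of case_teal, binder_blue, binder_yellow's own z axis and vertical below 0.175 rad and angle between the x axis of case_teal and the x axis of tray, either way round below 0.175 rad and linear speed of each of case_teal, binder_blue, binder_yellow below 0.03 m/s); the robot touches nothing.
It fails at once if the blue-marked or the yellow-marked binder is toppled (more than 25 degrees from upright) (angle between any of binder_blue, binder_yellow's own z axis and vertical above 0.44 rad).
It also fails if it takes over 51 s, if anything falls off the work surface, if the arm or the gripper's body presses on something with over 40 N, if the wrist force passes 120 N, or if a joint passes its speed limit or range.

## Working session

There is one attempt and no reset: what is moved stays moved. The work goes in short steps, Python scripts to look and compute and a shell command to move; the robot and the scene stay as the last step left them, time stands still between calls to the robot, and variables do not carry over. Pictures are saved under pics/ and viewed, at most 10 in all, crops included, and the job is handed in when it is done.

```bash
ls; mkdir -p pics
python3 - <<'E'
from bench import arm, camrig
import cv2,numpy as np
a=camrig.get_image("scene");b=camrig.get_image("top")
cv2.imwrite("pics/scene0.png",a);cv2.imwrite("pics/top0.png",b)
for n in("scene","top"):
    c=camrig.get_calibration(n);R=cv2.Rodrigues(np.array(c["rvec"],float))[0];print(n,np.array(c["K"]).tolist(),(-R.T@np.array(c["tvec"]).ravel()).round(),R.round(2).tolist())
s=arm.read_state();print(s["position"],s["ee_rot"],s["clock"])
E
```

```text
bench.py
jog.py
pics
scene [[547.4757396386855, 0.0, 311.7772923010603], [0.0, 547.4757396386855, 246.95376344276713], [0.0, 0.0, 1.0]] [907. 634. 715.] [[-0.88, 0.47, -0.0], [0.33, 0.61, -0.72], [-0.34, -0.64, -0.69]]
top [[486.3072570386477, 0.0, 320.3203082067959], [0.0, 486.3072570386477, 226.71279642484868], [0.0, 0.0, 1.0]] [441. -16. 852.] [[-0.0, -1.0, -0.03], [-0.98, 0.01, -0.18], [0.18, 0.02, -0.98]]
[ 167.06385268 -601.74849513  247.3217476 ] [-1.34905396e-01  9.90857989e-01  9.70105393e-04 -1.97453827e-04] 0.1
```

View pics/scene0.png

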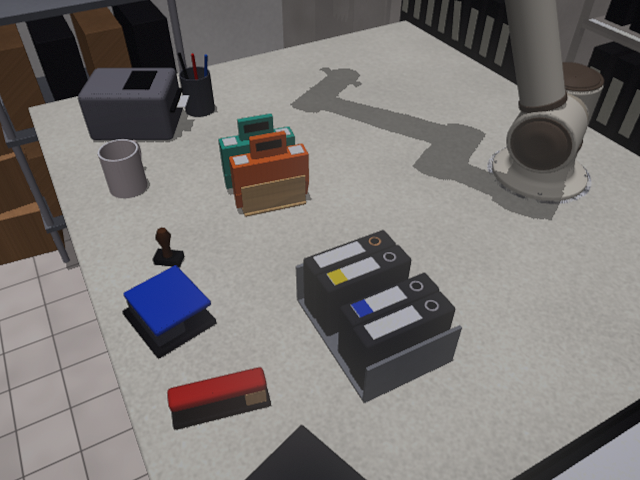

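View pics/top0.png

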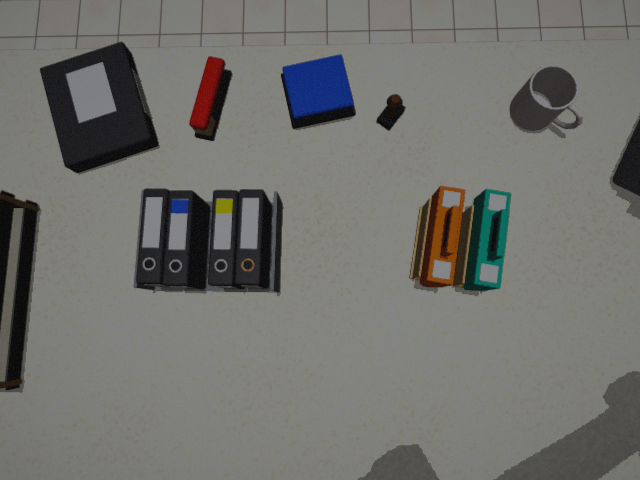

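The scene shows the teal case behind the orange one in the wooden stand, with the rack in front. In the top view the teal case is near (490,240), slightly rotated. The gap lies between blue (185,235) and yellow (222,235). Next I'll enlarge both areas.

Run:
```python
import cv2,numpy as np
b=cv2.imread("pics/top0.png")
c=np.vstack([cv2.resize(b[175:305,i:i+160],None,fx=5,fy=5,interpolation=cv2.INTER_CUBIC) for i in()]) if 0 else np.hstack([cv2.resize(b[180:300,i:j],None,fx=4,fy=4,interpolation=cv2.INTER_CUBIC) for i,j in((130,225),(205,225+65),)])
c=np.hstack([cv2.resize(b[180:300,i:j],None,fx=4,fy=4,interpolation=cv2.INTER_CUBIC) for i,j in((180,250),(410,520))])
cv2.imwrite("pics/crop0.png",cv2.convertScaleAbs(c,alpha=1.7,beta=10));print(c.shape)
```

```text
(480, 720, 3)
```

View pics/crop0.png

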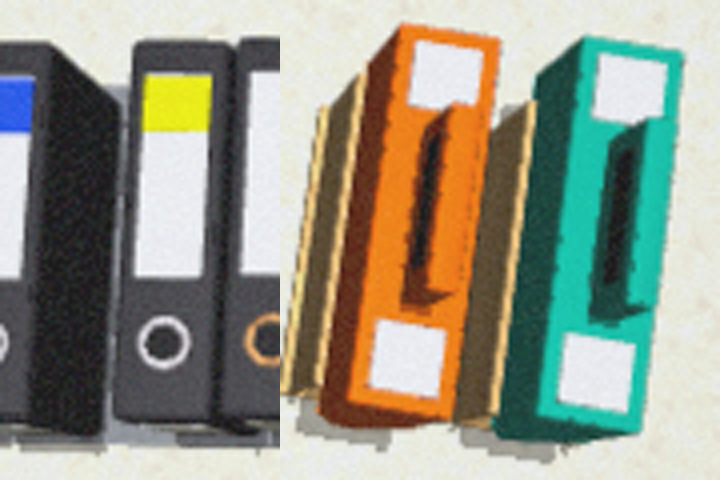

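Crop at 4x: the teal top face has white labels at about (631,88) and (596,373), symmetric about its centre. Yellow's top face spans roughly (133..238,40) to (113..220,420), and blue's right edge is near (50,42)-(35,425).

```bash
cat > h.py <<'E'
from bench import arm, camrig
import cv2,numpy as np
def cast(n,px,z):
    c=camrig.get_calibration(n);R=cv2.Rodrigues(np.array(c["rvec"],float))[0];t=np.array(c["tvec"],float).ravel()
    d=np.linalg.solve(R.T@np.eye(3),np.eye(3)) if 0 else R.T
    o=-R.T@t;p=np.atleast_2d(px).astype(float)
    r=(np.linalg.inv(np.array(c["K"]))@np.c_[p,np.ones(len(p))].T).T@R
    return (o+r*((z-o[2])/r[:,2])[:,None])[:,:2]
def blobs(m,amin=60):
    n,_,s,c=cv2.connectedComponentsWithStats(m.astype(np.uint8))
    return [(c[i],s[i,4]) for i in range(1,n) if s[i,4]>=amin]
E
python3 - <<'E'
from h import *
b=cv2.imread("pics/top0.png");hsv=cv2.cvtColor(b,cv2.COLOR_BGR2HSV)
w=(hsv[...,1]<45)&(hsv[...,2]>125)
def box(m,x0,x1):
    k=np.zeros_like(m);k[180:300,x0:x1]=m[180:300,x0:x1];return k
t=blobs(box(w,474,512))
for c,a in t: print("teal lab",c.round(1),a,cast("top",c,116).round(1))
# teal hue top (bright)
m=box((hsv[...,0]>75)&(hsv[...,0]<100)&(hsv[...,1]>100)&(hsv[...,2]>110)|w,474,512)
f=lambda u,v,x0,o:(x0+(u-o)/4,180+v/4)
q=[f(u,v,410,280) for u,v in((585,37),(686,52),(640,433),(540,415))]
print("teal corners",cast("top",q,116).round(1).tolist(),cast("top",q,116).mean(0))
q=[f(u,v,180,0) for u,v in((133,42),(238,38),(220,425),(113,418))]
print("yellow",cast("top",q,116).round(1).tolist(),cast("top",q,116).mean(0))
print("blue right",cast("top",[f(50,42,180,0),f(35,425,180,0)],116).round(1).tolist())
for nm,x0,x1 in(("y",205,240),("b",168,192),("p1",140,165),("p2",240,262)):
    mm=box(w|((hsv[...,1]>150)&(hsv[...,2]>100)),x0,x1)
    mm=cv2.morphologyEx(mm.astype(np.uint8),cv2.MORPH_CLOSE,np.ones((3,3)))
    n,l,s,c=cv2.connectedComponentsWithStats(mm);i=1+s[1:,4].argmax()
    r=cv2.boxPoints(cv2.minAreaRect(np.argwhere(l==i)[:,::-1].astype(np.float32)))
    print(nm,s[i,4],cast("top",r,116).round(1).tolist(),cast("top",r,116).mean(0).round(1))
print(cv2.Rodrigues(np.zeros(3))[0].shape)
# scene check: teal
s=cv2.imread("pics/scene0.png");h=cv2.cvtColor(s,cv2.COLOR_BGR2HSV)
for n_,lo,hi in(("yel",22,35),):
    for c,a in blobs((h[...,0]>lo)&(h[...,0]<hi)&(h[...,1]>180)&(h[...,2]>120),30): print(n_,c,a,cast("scene",c,116))
for c,a in blobs((hsv[...,0]>22)&(hsv[...,0]<35)&(hsv[...,1]>180)&(hsv[...,2]>120),30): print("ytop",c,a,cast("top",c,116))
E
```

```text
teal lab [491.9 185.3] 424 [[ 636.2 -263.1]]
teal lab [496.9 201.7] 241 [[ 610. -269.]]
teal lab [503.  271.6] 852 [[ 502.6 -270.8]]
teal lab [488.7 272.6] 275 [[ 501.2 -249.5]]
teal corners [[630.0, -254.0], [623.6, -292.2], [477.9, -264.6], [484.7, -228.1]] [ 554.04244862 -259.74201094]
yellow [[632.5, 170.6], [633.6, 129.3], [483.0, 132.3], [485.8, 173.1]] [558.72194726 151.3202571 ]
blue right [[632.8, 203.4], [483.3, 202.7]]
y 797 [[541.6, 166.9], [620.0, 165.6], [618.5, 140.3], [540.1, 142.0]] [580.  153.7]
b 778 [[542.1, 236.6], [619.9, 235.6], [618.0, 210.3], [540.3, 211.8]] [580.1 223.6]
p1 767 [[545.6, 277.7], [623.4, 276.0], [621.1, 251.1], [543.3, 253.2]] [583.3 264.5]
p2 784 [[542.8, 125.7], [620.9, 124.3], [619.6, 99.2], [541.6, 101.1]] [581.2 112.5]
(3, 3)
ytop [223.77403846 205.94230769] 208 [[607.50243191 153.24451888]]
```

```bash
cat >> h.py <<'E'
from scipy.spatial.transform import Rotation as Ro
def need(x,y,z,yaw):
    """tool-frame shift + rotvec to reach world point, closing line = yaw+90deg (half-turn free)"""
    s=arm.read_state();R=Ro.from_quat(s["ee_rot"])
    M=R.as_matrix();a=yaw+np.pi/2
    best=min((Ro.from_matrix(np.array([[ -np.cos(a+k-np.pi/2),np.cos(a+k),0],[-np.sin(a+k-np.pi/2),np.sin(a+k),0],[0,0,-1]])) for k in(0,np.pi)),key=lambda T:(R.inv()*T).magnitude())
    print("shift",(M.T@(np.array([x,y,z])-s["position"])).round(1),"rot",(R.inv()*best).as_rotvec().round(4),"q",s["joints"],"t",s["clock"])
E
python3 -c "
from h import *
print(cast('top',[(279,193),(279,291)],91))
need(555,-259.5,240,-.179)"
```

```text
[[633.68202699  69.98982785]
 [476.65138519  68.25018551]]
shift [-465.3  226.1    7.7] rot [ 0.0019 -0.0006  0.4496] q [-1.04140395e+00  3.85488815e-01  6.74327841e-03 -4.09005252e-04
 -1.19399394e+00 -2.58605410e-01] t 0.1
```

Units first: shifts go in shares of 500 mm and turns go in shares of 4 rad. So -425 mm / 500 = -0.85, -383 mm / 500 = -0.766, 0.45 rad / 4 = 0.1125.

```bash
echo '{"rows":[[-0.084,0.042,0,0,0,0.0113],[-0.17,0.082,0,0,0,0.0225],[-0.256,0.124,0,0,0,0.0338],[-0.34,0.166,0,0,0,0.045],[-0.426,0.206,0,0,0,0.0563],[-0.51,0.248,0,0,0,0.0675],[-0.596,0.29,0,0,0,0.0788],[-0.68,0.33,0,0,0,0.09],[-0.766,0.372,0,0,0,0.1013],[-0.85,0.414,0,0,0,0.1125]]}' | python3 jog.py 55; echo '{"rows":[[-0.0806,0,0.014,0,0,0],[0,0,0,0,0,0]]}' | python3 jog.py 2>/dev/null | tail -0; python3 -c "
from h import *
need(555,-259.5,240,-.179)"
```

```text
clock: 1.1
position: [522.4, -287.4, 248.0]
ee_rot: [0.09, 0.996, 0.0, -0.0]
contact_force: [0.7, -0.3, 0.0]
gripper_width: 55.0
grasp_force: 0.0
shift [-20.6  32.6  -7.9] rot [ 0.0022 -0.0212  0.0036] q [-2.30559397e-01  3.67217182e-01 -5.96104481e-02 -1.15128424e-03
 -1.16528598e+00 -1.51514847e+00] t 1.3
```

In the tool's units: 32 mm / 500 = 0.064, -20 mm / 500 = -0.04.

```bash
echo '{"rows":[[-0.04,0.064,0,0,0,0],[-0.04,0.064,0,0,0,0],[-0.04,0.064,0,0,0,0],[-0.04,0.064,0,0,0,0]]}' | python3 jog.py
python3 - <<'E'
from h import *
need(555,-259.5,138,-.179)
a=camrig.get_image("scene");b=camrig.get_image("top")
v=np.hstack([cv2.resize(a[60:260,170:350],None,fx=2.2,fy=2.2),cv2.resize(b[150:350,400:580],None,fx=2.2,fy=2.2)])
cv2.imwrite("pics/pre.png",v);print(v.shape)
E
```

```text
clock: 1.7
position: [546.6, -261.4, 248.7]
ee_rot: [0.09, 0.996, 0.0, 0.0]
contact_force: [0.2, 0.1, 1.0]
gripper_width: 55.1
grasp_force: 0.0
shift [ -7.9   3.4 110.7] rot [ 0.0001  0.0006 -0.0005] q [-1.79239760e-01  3.51680448e-01 -4.12794942e-02 -6.75551329e-05
 -1.17719613e+00 -1.57105617e+00] t 1.7
(440, 792, 3)
```

View pics/pre.png

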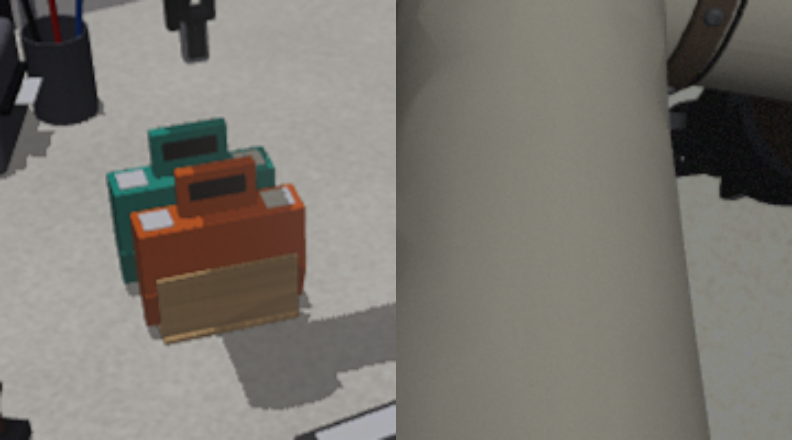

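The fingers hang at (190,40), above the teal tab at (188,140), in line with it. The arm blocks the top view here. I'll descend now.

In the tool's units: 110 mm / 500 = 0.22, 105 mm / 500 = 0.21.

```bash
echo '{"rows":[[-0.016,0.006,0,0,0,0],[-0.016,0.006,0.05,0,0,0],[-0.016,0.006,0.1,0,0,0],[-0.016,0.006,0.14,0,0,0],[-0.016,0.006,0.17,0,0,0],[-0.016,0.006,0.194,0,0,0],[-0.016,0.006,0.21,0,0,0],[-0.016,0.006,0.22,0,0,0],[-0.016,0.006,0.22,0,0,0],[-0.016,0.006,0.22,0,0,0]]}' | python3 jog.py; python3 -c "
from h import *
need(555,-259.5,138,-.179)"
```

```text
clock: 2.8
position: [555.6, -259.8, 138.9]
ee_rot: [0.089, 0.996, -0.0, 0.001]
contact_force: [-0.1, -0.7, 0.9]
gripper_width: 55.0
grasp_force: 0.0
shift [0.6 0.2 0.9] rot [-0.0002  0.0012 -0.0001] q [-1.73674663e-01  4.58763796e-01 -1.68240899e-01  3.00202061e-04
 -9.42578250e-01 -1.57640011e+00] t 2.8
```

In the tool's units: -190 mm / 500 = -0.38, -180 mm / 500 = -0.36.

```bash
echo '{"rows":[[0,0,0,0,0,0],[0,0,0,0,0,0],[0,0,0,0,0,0],[0,0,0,0,0,0],[0,0,0,0,0,0],[0,0,0,0,0,0],[0,0,0,0,0,0],[0,0,0,0,0,0]]}' | python3 jog.py 5; echo '{"rows":[[0,0,-0.02,0,0,0],[0,0,-0.05,0,0,0],[0,0,-0.09,0,0,0],[0,0,-0.14,0,0,0],[0,0,-0.19,0,0,0],[0,0,-0.24,0,0,0],[0,0,-0.29,0,0,0],[0,0,-0.33,0,0,0],[0,0,-0.36,0,0,0],[0,0,-0.38,0,0,0]]}' | python3 jog.py; python3 -c "
from h import *
need(557.5,189,335,-.018)
cv2.imwrite('pics/lift.png',camrig.get_image('scene'))"
```

```text
clock: 3.6
position: [555.4, -259.7, 138.8]
ee_rot: [0.089, 0.996, -0.0, 0.0]
contact_force: [0.5, -0.2, 4.6]
gripper_width: 11.3
grasp_force: 59.2
clock: 4.6
position: [554.8, -259.4, 328.8]
ee_rot: [0.09, 0.996, 0.0, -0.0]
contact_force: [-0.3, 0.1, -3.0]
gripper_width: 11.2
grasp_force: 58.5
shift [ 77.3 441.7  -5.9] rot [ 0.0007 -0.0005 -0.1614] q [-1.73681760e-01  3.21869991e-01  1.14379000e-01 -7.21292845e-04
 -1.36388163e+00 -1.57633120e+00] t 4.6
```

View pics/lift.png

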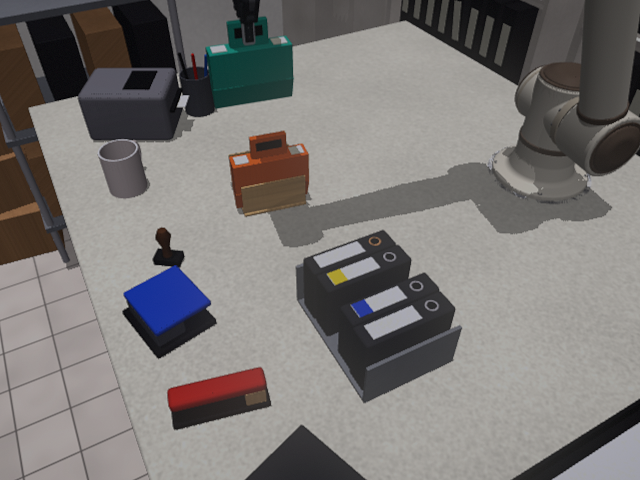

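The teal case hangs level in the gripper at (250,70), clear of the stand, and the orange one is undisturbed. Next is the traverse to the rack.

In the tool's units: 270 mm / 500 = 0.54, 240 mm / 500 = 0.48, -0.16 rad / 4 = -0.04.

```bash
echo '{"rows":[[0.004,0.024,0,0,0,-0.0025],[0.012,0.066,0,0,0,-0.005],[0.022,0.12,0,0,0,-0.01],[0.032,0.18,0,0,0,-0.015],[0.042,0.24,0,0,0,-0.02],[0.052,0.3,0,0,0,-0.025],[0.064,0.36,0,0,0,-0.03],[0.074,0.42,0,0,0,-0.035],[0.084,0.48,0,0,0,-0.0375],[0.094,0.54,0,0,0,-0.04]]}' | python3 jog.py; python3 -c "
from h import *
need(557.5,189,330,-.018)"
```

```text
clock: 5.65
position: [555.8, 16.3, 326.7]
ee_rot: [0.009, 1.0, -0.0, -0.002]
contact_force: [-0.3, -0.7, -2.9]
gripper_width: 11.5
grasp_force: 58.6
shift [  1.4 172.7  -3.3] rot [-0.0001 -0.0033 -0.0002] q [ 3.20286738e-01  2.22744963e-01 -2.63866843e-02 -1.02930083e-03
 -1.32476294e+00 -1.90898968e+00] t 5.65
```

In the tool's units: 173 mm / 500 = 0.346, 170 mm / 500 = 0.34.

```bash
echo '{"rows":[[0,0.06,0,0,0,0],[0,0.12,0,0,0,0],[0,0.18,0,0,0,0],[0,0.236,0,0,0,0],[0,0.284,0,0,0,0],[0,0.32,0,0,0,0],[0,0.34,0,0,0,0],[0,0.346,0,0,0,0],[0,0.346,0,0,0,0],[0,0.346,0,0,0,0]]}' | python3 jog.py
python3 - <<'E'
from h import *
need(557.5,189,265,-.018)
E
```

```text
clock: 6.65
position: [560.3, 186.6, 328.3]
ee_rot: [0.01, 1.0, -0.0, -0.0]
contact_force: [0.2, -0.3, -3.0]
gripper_width: 11.5
grasp_force: 58.7
shift [ 2.8  2.3 63.3] rot [-0.0003 -0.0003 -0.0021] q [ 5.95602039e-01  2.82464369e-01  5.74341588e-02  8.39407536e-05
 -1.34613905e+00 -2.18646746e+00] t 6.65
```

In the tool's units: 63 mm / 500 = 0.126, 60 mm / 500 = 0.12.

```bash
echo '{"rows":[[0.006,0.004,0.02,0,0,0],[0.006,0.004,0.05,0,0,0],[0.006,0.004,0.08,0,0,0],[0.006,0.004,0.106,0,0,0],[0.006,0.004,0.12,0,0,0],[0.006,0.004,0.126,0,0,0],[0.006,0.004,0.126,0,0,0]]}' | python3 jog.py
python3 - <<'E'
from h import *
need(557.5,189,245,-.018)
a=camrig.get_image("scene");b=camrig.get_image("top")
v=np.hstack([cv2.resize(a[160:400,280:480],None,fx=2,fy=2),cv2.resize(b[160:400,120:320],None,fx=2,fy=2)])
cv2.imwrite("pics/pre2.png",cv2.convertScaleAbs(v,alpha=1.5,beta=10))
E
```

```text
clock: 7.35
position: [557.4, 189.4, 265.1]
ee_rot: [0.01, 1.0, -0.0, -0.0]
contact_force: [-1.1, -0.1, -2.1]
gripper_width: 11.1
grasp_force: 58.7
shift [-0.1 -0.3 20.1] rot [-0.0003 -0.0002 -0.0014] q [ 6.02412843e-01  3.11955356e-01 -5.77985469e-02  1.35371424e-04
 -1.20134847e+00 -2.19261487e+00] t 7.35
```

View pics/pre2.png

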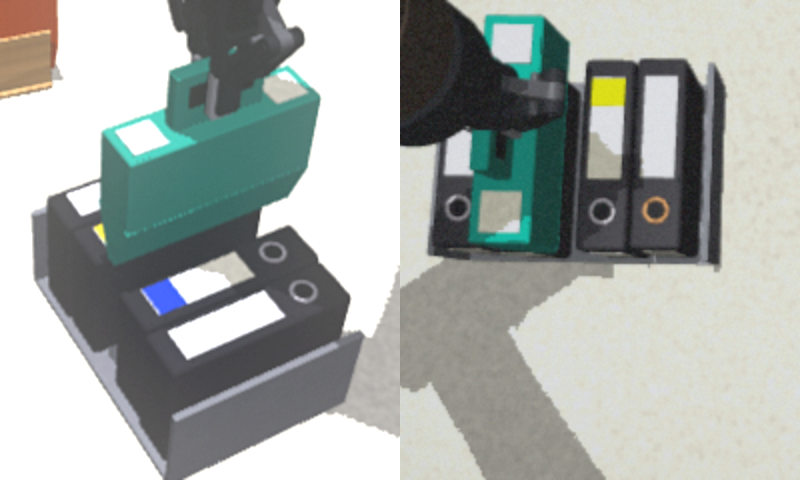

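The case hangs parallel to the binders and above the gap. In the top crop its labels are at (513,43) and (500,217). I'll check the centre numerically.

```bash
python3 -c "
from h import *
p=cast('top',[(176.5,181.5),(170,268.5)],243);q=cast('scene',[(350.5,229),(422.5,204)],243)
for r in(p,q):print(r.round(1),r.mean(0).round(1),np.arctan2(*(r[0]-r[1])[::-1]))"
```

```text
[[612.1 187.2]
 [498.5 189.9]] [555.3 188.6] -0.02421459483649264
[[613.2 191.1]
 [500.8 194.3]] [557.  192.7] -0.02881485441376493
```

In the tool's units: 68 mm / 500 = 0.136, 64 mm / 500 = 0.128.

```bash
echo '{"rows":[[0,0,0.02,0,0,0],[0,0,0.04,0,0,0],[0,0,0.06,0,0,0],[0,0,0.076,0,0,0],[0,0,0.088,0,0,0],[0,0,0.1,0,0,0],[0,0,0.112,0,0,0],[0,0,0.12,0,0,0],[0,0,0.128,0,0,0],[0,0,0.136,0,0,0]]}' | python3 jog.py; echo '{"rows":[[0,0,0.008,0,0,0],[0,0,0.016,0,0,0],[0,0,0.024,0,0,0],[0,0,0.032,0,0,0],[0,0,0.04,0,0,0]]}' | python3 jog.py;python3 -c "
from h import *
need(557.5,189,138.5,-.018)"
```

```text
clock: 8.45
position: [557.4, 189.6, 196.9]
ee_rot: [0.01, 1.0, 0.0, 0.0]
contact_force: [-0.3, -0.9, -0.7]
gripper_width: 11.6
grasp_force: 59.1
clock: 8.95
position: [557.4, 189.5, 177.1]
ee_rot: [0.01, 1.0, 0.0, 0.0]
contact_force: [-0.6, -0.4, 1.4]
gripper_width: 11.2
grasp_force: 59.1
shift [-0.1 -0.5 38.6] rot [ 0.      0.0002 -0.0012] q [ 6.02581817e-01  3.82799317e-01 -1.85007018e-01  9.14216580e-05
 -1.00281759e+00 -2.19262956e+00] t 8.95
```

In the tool's units: 35 mm / 500 = 0.07, 33 mm / 500 = 0.066.

```bash
echo '{"rows":[[0,0,0.008,0,0,0],[0,0,0.016,0,0,0],[0,0,0.024,0,0,0],[0,0,0.032,0,0,0],[0,0,0.04,0,0,0],[0,0,0.048,0,0,0],[0,0,0.056,0,0,0],[0,0,0.062,0,0,0],[0,0,0.066,0,0,0],[0,0,0.07,0,0,0]]}' | python3 jog.py; echo '{"rows":[[0,0,0.002,0,0,0],[0,0,0.004,0,0,0],[0,0,0.006,0,0,0],[0,0,0.006,0,0,0]]}' | python3 jog.py;python3 - <<'E'
from h import *
need(557.5,189,138.5,-.018)
a=camrig.get_image("scene");b=camrig.get_image("top")
v=np.hstack([cv2.resize(a[160:400,280:480],None,fx=2,fy=2),cv2.resize(b[160:400,120:320],None,fx=2,fy=2)])
cv2.imwrite("pics/in.png",cv2.convertScaleAbs(v,alpha=1.5,beta=10))
E
```

```text
clock: 9.95
position: [557.9, 189.5, 143.1]
ee_rot: [0.009, 1.0, 0.0, 0.001]
contact_force: [-0.2, -0.4, 7.7]
gripper_width: 11.6
grasp_force: 60.2
clock: 10.35
position: [558.0, 189.4, 140.5]
ee_rot: [0.009, 1.0, -0.0, 0.001]
contact_force: [0.7, -1.2, 6.9]
gripper_width: 11.4
grasp_force: 60.3
shift [ 0.5 -0.4  2. ] rot [-0.0001  0.0018 -0.0006] q [ 6.02354364e-01  4.20833222e-01 -2.29075523e-01  1.39705233e-03
 -9.19482795e-01 -2.19255916e+00] t 10.35
```

View pics/in.png

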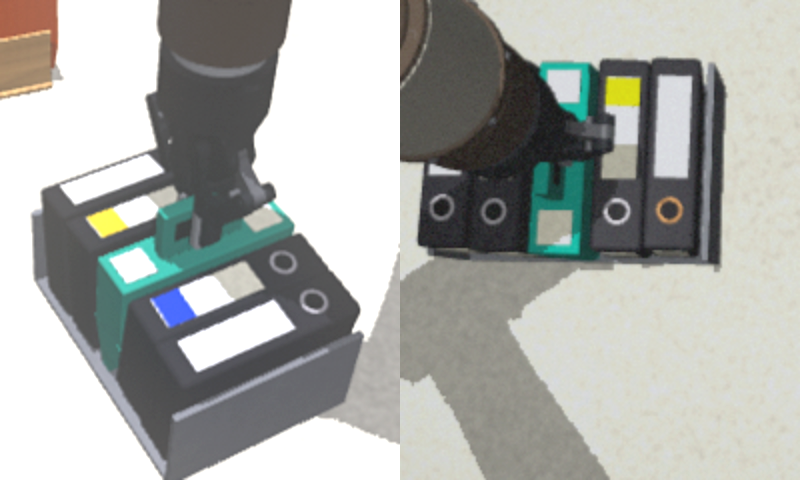

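The case is down between the blue and yellow binders, which have spread and stayed upright. A few mm may remain, so I'll press until it bottoms out.

In the tool's units: 2 mm / 500 = 0.004, 1 mm / 500 = 0.002.

```bash
echo '{"rows":[[0,0,0.002,0,0,0],[0,0,0.004,0,0,0],[0,0,0.004,0,0,0]]}' | python3 jog.py; echo '{"rows":[[0,0,0.002,0,0,0],[0,0,0.004,0,0,0],[0,0,0.004,0,0,0]]}' | python3 jog.py
```

```text
clock: 10.75
position: [558.2, 189.3, 138.8]
ee_rot: [0.009, 1.0, -0.0, 0.001]
contact_force: [-0.3, -0.4, 10.0]
gripper_width: 11.5
grasp_force: 60.5
clock: 11.05
position: [558.3, 189.4, 138.8]
ee_rot: [0.009, 1.0, -0.0, 0.002]
contact_force: [-4.0, -1.1, 18.4]
gripper_width: 11.3
grasp_force: 61.7
```

It has bottomed out: force is rising and z matches the pickup height. I'll ease off, open and lift.

In the tool's units: -2 mm / 500 = -0.004.

```bash
echo '{"rows":[[0,0,-0.004,0,0,0],[0,0,-0.004,0,0,0]]}' | python3 jog.py; echo '{"rows":[[0,0,0,0,0,0],[0,0,0,0,0,0],[0,0,0,0,0,0],[0,0,0,0,0,0],[0,0,0,0,0,0]]}' | python3 jog.py 40; echo '{"rows":[[0,0,-0.01,0,0,0],[0,0,-0.03,0,0,0],[0,0,-0.06,0,0,0],[0,0,-0.12,0,0,0],[0,0,-0.2,0,0,0],[0,-0.08,-0.26,0,0,0],[0,-0.16,-0.26,0,0,0],[0,-0.24,-0.26,0,0,0],[0,-0.32,-0.26,0,0,0],[0,-0.4,-0.26,0,0,0]]}' | python3 jog.py; echo '{"rows":[[0,-0.08,0,0,0,0],[0,-0.16,0,0,0,0],[0,-0.22,0,0,0,0],[0,-0.22,0,0,0,0]]}' | python3 jog.py
python3 - <<'E'
from h import *
a=camrig.get_image("scene");b=camrig.get_image("top")
v=np.hstack([cv2.resize(a[160:400,280:480],None,fx=2,fy=2),cv2.resize(b[160:400,120:320],None,fx=2,fy=2)])
cv2.imwrite("pics/out.png",cv2.convertScaleAbs(v,alpha=1.5,beta=10));cv2.imwrite("pics/out_top.png",b)
E
```

```text
clock: 11.25
position: [558.2, 189.3, 138.8]
ee_rot: [0.009, 1.0, 0.0, 0.001]
contact_force: [0.4, -0.8, 9.6]
gripper_width: 11.4
grasp_force: 60.5
clock: 11.75
position: [557.2, 189.5, 136.9]
ee_rot: [0.01, 1.0, -0.0, -0.0]
contact_force: [0.1, 0.5, 1.0]
gripper_width: 40.0
grasp_force: 0.0
clock: 12.75
position: [553.4, -12.0, 268.7]
ee_rot: [0.009, 1.0, 0.0, 0.001]
contact_force: [0.7, 0.5, 0.1]
gripper_width: 39.7
grasp_force: 0.0
clock: 13.15
position: [551.1, -123.5, 268.3]
ee_rot: [0.012, 1.0, -0.0, 0.001]
contact_force: [-0.1, -0.3, -0.9]
gripper_width: 40.2
grasp_force: 0.0
```

View pics/out.png

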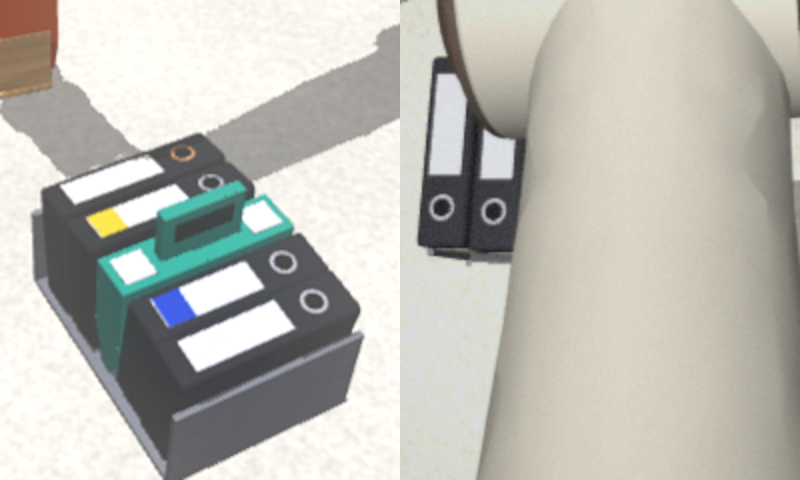

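Released: the case stands upright and level between the blue and yellow binders. I'll check height and position numerically.

```bash
python3 -c "
from h import *
f=lambda u,v:(280+u/2,160+v/2)
r=cast('scene',[f(133,265),f(264,216)],116);print(r.round(1),r.mean(0).round(1),np.arctan2(*(r[0]-r[1])[::-1]))
print('case/yellow/blue ends +x edge',cast('scene',[f(98,258),f(44,190),f(134,298),f(290,200),f(330,235)],116).round(1).tolist())
r=cast('scene',[f(178,328),f(65,187)],116);print(r)"
```

```text
[[611.6 188.2]
 [498.5 193.2]] [555.1 190.7] -0.04426779656105327
case/yellow/blue ends +x edge [[630.7, 170.0], [632.4, 87.9], [627.1, 215.2], [470.7, 188.7], [466.9, 232.9]]
[[614.24585034 252.78206176]
 [616.44894042  92.8015588 ]]
```

```bash
python3 -c "
from bench import arm, camrig
print(arm.job_done())"
```

```text
the job is handed in; nothing more can be done
None
```

The teal case is pressed down to the rack floor between the blue- and yellow-marked binders, both still upright. It is released with the arm clear, and I handed the job in at about 13 s; no verdict came back.

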